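Unhook the power module from the sloping test stand

TASK

Take the finned power module off the sloping test stand: it hangs by blind keyholes on two headed studs, so slide it up the slope, feeling with light lifts for the place where the keyholes' wide parts let go of the studs, and lift it straight off the panel without wrenching it. Set it down gently, flat with its fins up, on the floor of the grey tray, let go of it, and leave the stand, the tray and the other things on the bench where they are.

Things in the scene. Friction and masses are not known exactly. Their poses are not given: they have to be found in the camera images.
- module_c (a point): Centre (half-way up) of the finned power module, 150 mm long (x) by 90 wide (y) by 60 tall (z), 0.4 to 0.75 kg. While it hangs: x up the slope, y across, z out of the panel and along the fins' height. Bottom 19 mm: bright base, 150 x 90. Above it: dark heat sink, 110 mm long (x), 46 wide (y), 41 tall, centred. At the start it hangs flat on the panel, on its middle line.
- module_grip (a point): Where to grip the module: on its centre line, 45 mm above its underside, which is 15 mm from module_c along z. The fingers close along the module's y on the heat sink's flat outer sides, 46 mm apart; below, the base's top lies 26 mm under this point and juts out 22 mm on both sides.
- module_foot (a point): Middle of the module's underside. Out of sight there: keyholes along x, on two headed studs. The module must slide towards its own +x (up the slope) by 14 to 50 mm, which cannot be seen, till their wide parts meet the stud heads; there, within 2 mm, it lifts off along z, clear after 12 mm. Before it and beyond it (no stop until 11 mm later) it rises only 1.5 mm. Side play 1.5 mm; sliding takes 2 to 10 N.
- stand: Fixed aluminium panel, 280 mm (x) by 240 (y), sloping 0.28 rad and rising towards the robot. Origin at the centre of its face, 75 mm above the bench; x up the slope, y across, z square out of the face. Black terminal strips, 18 mm high, run along both sides, 94 to 112 mm from the middle line; a grey bar 22 mm high and 140 wide crosses its top end, from x = 119 mm on.
- tray: Fixed shallow open tray of grey plastic, 210 mm (x) by 260 (y), walls 5 mm thick and 24 mm high outside. Origin on the bench under its centre, z up; the inner floor is 5 mm above the bench.
- spray: white spray can, 52 mm across, 170 mm tall, stands upright. Bystander; origin at the centre of its underside.
- cap_a: black can capacitor, 42 mm across, 45 mm tall, stands between stand and tray. Bystander; origin at the centre of its underside.
- cap_b: black can capacitor, 48 mm across, 38 mm tall, stands between stand and tray. Bystander; origin at the centre of its underside.
- driver: screwdriver lying on the bench. Bystander; origin at the centre of its underside.
- spool: white empty solder spool, 56 mm across, 38 mm tall. Bystander; origin at the centre of its underside.
- pot: white open plastic pot, 70 mm across, 60 mm tall. Bystander; origin at the centre of its underside.
- brush: wooden cleaning brush lying on the bench. Bystander; origin at the centre of its underside.
Not all that is in view belongs to the job. What is shaped like the part that bears module_c but yellow is not meant.

How it is judged:
By the outcome, as a careful person would: the job done as asked, in the order asked, and still so for the second after the job is handed in, with the robot touching nothing.
It also fails if it takes over 61 s, if anything falls off the work surface, if the arm or the gripper's body presses on something with over 40 N, if the wrist force passes 120 N, or if a joint passes its speed limit or range.

ROBOT

A 6-joint arm with a two-finger parallel gripper is mounted at the origin on the work surface. World frame = base frame: x ahead of the robot, y to its left, z up, the work surface at z = 0. Lengths are in m, angles in rad, forces in N, time in s.
With the tool pointing down it reaches from about 0.25 to 0.775 m from the base axis. Payload 8.9 kg.
Tool frame: the origin (TCP) lies between the finger pads; the fingertips stand 19 mm ahead of it and the grasp point (between the pads) is the TCP; z points along the fingers, y is the direction in which the jaws open and shut (so a half turn about z gives the same grasp; the last joint's range is limited). The gripper opens to 85 mm and grips with 20 to 120 N. Pads are 22 mm wide; open, the fingers measure 114 mm over their backs; the gripper's body (76 mm by 85 mm) begins 54 mm behind the grasp point. The pads swing forward as they close: fully open they stand 13 mm farther back than shut.
Start: joints at [1.013, 0.291, -0.153, 1.127, 0, 1.431], TCP at [0.213, 0.48, 0.25] pointing down, gripper open.
Joint ranges: [-2.52, 2.52], [-0.91, 1.74], [-1.3, 1.37], [-1.96, 2.02], [-1.52, 1.47], [-3.14, 3.14]. Speed limits (rad/s): [2.22, 2.22, 2.79, 3.14, 3.14, 3.14].

INTERFACE

Orientations are given as [roll, pitch, yaw] about the fixed x, y, z axes, in that order (R = Rz(yaw) Ry(pitch) Rx(roll)).
In Python, from station import r gives the robot as it stands.
- The arm moves only by the tool step_arm, never from a script. Its argument "series" is a list of rows, each an object of numbers: "x", "y", "z": the shift along the tool's x, y, z in cm; "spin": the turn about the tool's z in rad; "gripper": the closure, from 0 (fully open) to 1 (shut). A call has 1 to 5 rows; each row is the pose to reach, as a shift and turn from the pose commanded when the call began, along the tool's axes at that moment; what a row does not reach only later rows make up. A row lasts 1/8 s, in which the tool goes at most 62.5 mm and 10.7 degrees, less where a joint would pass 70% of its speed; a pose out of reach is approached as far as the arm can. A call with a gripper value outside its range is refused whole. The fingers move at their own pace and stop on an object; "newtons" is the grip in N (left out, the last holds). Time passes only in rows, so rows that repeat a pose let the fingers close. It gives the time, the measured TCP pose, the force and the opening at its end, in the units of the state.
- r.observe(): the state, without advancing time (a new reading comes with each control period).
- r.grab_frame(name): name is "side" or "top"; returns the picture (384x512x3 uint8, red, green, blue); there is no depth.
- r.calibration(name): a dict with "vertical_fov" (degrees; the focal length in pixels is half the picture's height over the tangent of half this angle, whatever the lens; pixels are square), "cx", "cy" (the principal point, pixels), "eye" and "orientation" of the camera in the world. Camera axes: x right, y up, looking along -z (the intrinsics and any distortion apply to the point x, -y, -z); pixel columns grow to the right and rows downward; lengths in m; the calibration is good to about 2 mm. A picture is of the moment at which its call begins. calibration takes no time and is no camera call.
- r.sign_off(): hands the job in, once; it reports no verdict.
The state is a dict: "time": time; "joint_positions": joint angles; "joint_vel": joint speeds; "tau": joint torques, N m; "ee_pos": TCP position; "tcp_rot": TCP orientation; "contact_force": force on the tool from outside, world axes, zero at the start; "moment": the same for the moment, N m; "gripper_width": finger opening in m.
Only numpy, scipy, OpenCV 4.12 (cv2) and the standard library are available. Lean on these libraries where they do the work, as an engineer would, in place of code of your own. Each camera call takes 0.05 s, during which the arm holds its last target.

## Working session

There is one attempt and no reset: what is moved stays moved. The work goes in short steps, Python scripts to look and compute and a tool call to move; the robot and the scene stay as the last step left them, time stands still between calls to the robot, and variables do not carry over. Pictures are saved under pics/ and viewed, and the job is handed in when it is done.

Besides the shell and the picture viewer there is one more tool, called after ">>>" by a JSON object that holds its "method" and its "body". step_arm: Moves the arm, as the interface text tells. Its arguments: {"type":"object","properties":{"series":{"type":"array","items":{"type":"object","properties":{"x":{"type":"number"},"y":{"type":"number"},"z":{"type":"number"},"spin":{"type":"number"},"gripper":{"type":"number"}}}},"newtons":{"type":"number"}},"required":["series"]}

```bash
ls; mkdir -p pics
python3 - <<'E'
from station import r
import cv2
s=r.observe()
for k,v in s.items(): print(k,v)
for n in("side","top"):
    print(n,r.calibration(n)); cv2.imwrite(f"pics/{n}0.png",r.grab_frame(n)[:,:,::-1])
E
```

```text
pics
time 0.0
joint_positions [ 1.01268341e+00  2.91280166e-01 -1.54136414e-01  1.12668854e+00
 -9.38235305e-06  1.43150733e+00]
joint_vel [-0.00106091  0.00032104 -0.0017369   0.00109121  0.00126387  0.00050685]
tau [ 1.23526454e-03 -5.37143934e+01  3.31371045e+01  1.61610357e-02
 -1.77119819e-04  5.51504843e-05]
ee_pos [0.21328208 0.47927011 0.24972858]
tcp_rot [-3.14029524e+00 -1.72419599e-04  2.72276863e+00]
contact_force [-0.4632196  -0.36269246  0.41350104]
moment [-0.02343559  0.0141259  -0.00151784]
gripper_width 0.08522881979847281
side {'vertical_fov': 42.53895904851885, 'cx': 252.93781437982784, 'cy': 197.59909400721762, 'eye': array([1.1326706 , 1.06139024, 1.09348007]), 'orientation': array([ 9.11977079e-01, -1.78854437e-03,  2.69237315e+00])}
top {'vertical_fov': 54.19538605519522, 'cx': 252.64145811793594, 'cy': 191.54992096950093, 'eye': array([ 0.45412655, -0.08051992,  1.22572913]), 'orientation': array([ 0.09713656, -0.01897024, -1.54459402])}
```

View pics/side0.png

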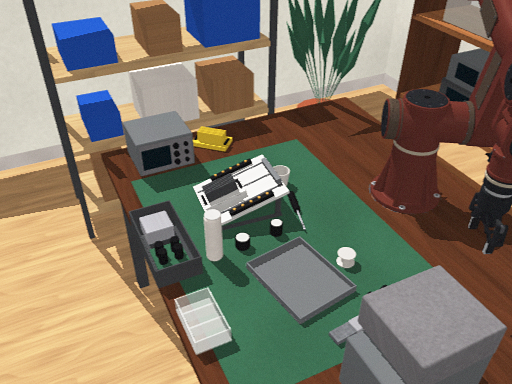

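View pics/top0.png

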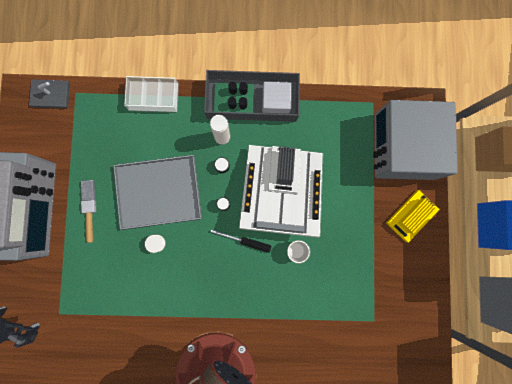

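Run:
```python
import cv2
a=cv2.imread("pics/top0.png")[135:270,205:335]; cv2.imwrite("pics/topc.png",cv2.resize(a,None,fx=5.5*.8,fy=5.5*.8,interpolation=cv2.INTER_CUBIC))
a=cv2.imread("pics/side0.png")[145:265,180:320]; cv2.imwrite("pics/sidec.png",cv2.resize(a,None,fx=5,fy=5,interpolation=cv2.INTER_CUBIC))
```

```text
(no output)
```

View pics/topc.png

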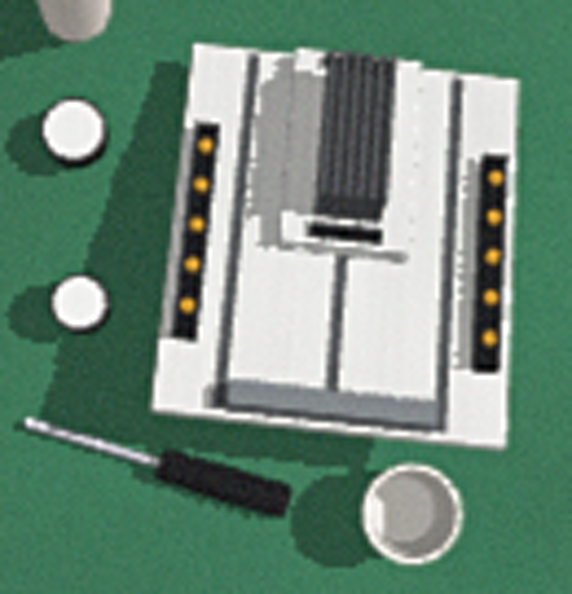

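View pics/sidec.png

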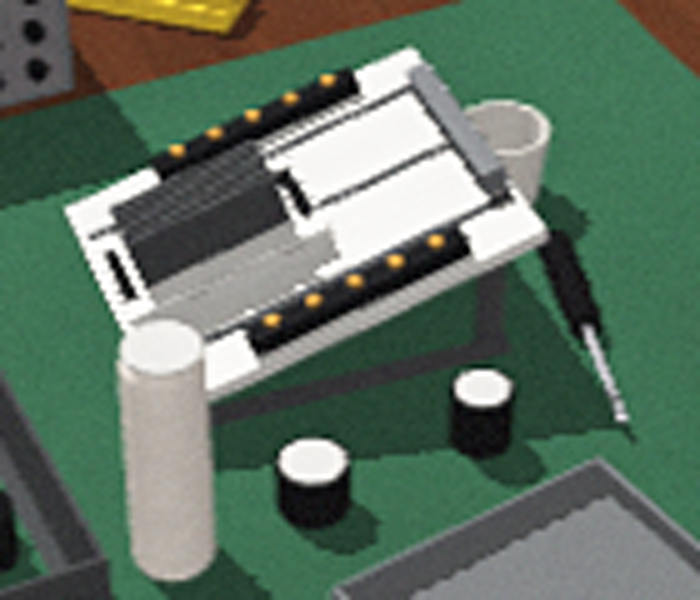

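```bash
cat > h.py <<'E'
import numpy as np, cv2
from scipy.spatial.transform import Rotation as Ro
from station import r
C={}
for n in("side","top"):
    c=r.calibration(n); f=192/np.tan(np.radians(c["vertical_fov"])/2)
    C[n]=(f,c["cx"],c["cy"],np.array(c["eye"]),Ro.from_euler("xyz",c["orientation"]).as_matrix())
def ray(n,uv):
    f,cx,cy,e,R=C[n]; uv=np.atleast_2d(uv).astype(float)
    d=np.c_[(uv[:,0]-cx)/f,-(uv[:,1]-cy)/f,-np.ones(len(uv))]@R.T
    return e,d/np.linalg.norm(d,axis=1)[:,None]
def plane(n,uv,z):
    e,d=ray(n,uv); return e+d*((z-e[2])/d[:,2])[:,None]
def proj(n,P):
    f,cx,cy,e,R=C[n]; q=(np.atleast_2d(P)-e)@R; return np.c_[cx-f*q[:,0]/q[:,2],cy+f*q[:,1]/q[:,2]]
def tri(a,b):
    # a: top px, b: side px
    e1,d1=ray("top",a); e2,d2=ray("side",b); out=[];gap=[]
    for p,q in zip(d1,d2):
        A=np.stack([p,-q],1); t=np.linalg.lstsq(A,e2-e1,rcond=None)[0]
        x,y=e1+p*t[0],e2+q*t[1]; out.append((x+y)/2);gap.append(np.linalg.norm(x-y))
    return np.array(out),np.array(gap)
E
python3 - <<'E'
from h import *
for n,(x0,y0,x1,y1) in dict(top=(235,140,330,240),side=(190,150,295,230)).items():
    im=cv2.imread(f"pics/{n}0.png"); h=cv2.cvtColor(im,cv2.COLOR_BGR2HSV)
    m=cv2.inRange(h,(10,110,90),(30,255,255)); z=m*0; z[y0:y1,x0:x1]=m[y0:y1,x0:x1]
    w=(h[...,1].astype(float)*(z>0))
    k,l,s,c=cv2.connectedComponentsWithStats(z)
    print(n)
    for i in range(1,k):
        ys,xs=np.nonzero(l==i); ww=w[ys,xs]
        print(s[i,4],np.round([(xs*ww).sum()/ww.sum(),(ys*ww).sum()/ww.sum()],2))
E
```

```text
top
12 [251.46 167.53]
12 [250.46 176.5 ]
10 [317.16 174.99]
9 [317. 184.]
12 [249.44 185.5 ]
11 [316.63 192.61]
12 [248.46 194.51]
10 [316.16 202.01]
10 [247.16 204.  ]
10 [316.   211.21]
side
146 [207.29 154.9 ]
1 [214. 151.]
11 [221.69 150.18]
41 [235.81 151.7 ]
1 [250. 150.]
1 [230. 155.]
2 [223.   156.42]
1 [204. 160.]
6 [245.01 160.52]
6 [237.57 164.36]
7 [230.01 167.71]
6 [222.51 171.36]
6 [215.02 174.51]
9 [266.7 192.9]
9 [258.7  196.89]
9 [250.64 200.91]
8 [242.24 204.65]
6 [234.02 208.51]
```

```bash
cat > st.py <<'E'
from h import *
tl=[[251.46,167.53],[250.46,176.5],[249.44,185.5],[248.46,194.51],[247.16,204]]
tr=[[317.16,175],[317,184],[316.63,192.61],[316.16,202.01],[316,211.21]]
sl=[[234.02,208.51],[242.24,204.65],[250.64,200.91],[258.7,196.89],[266.7,192.9]]
sr=[[215.02,174.51],[222.51,171.36],[230.01,167.71],[237.57,164.36],[245.01,160.52]]
P,g=tri(np.array(tl+tr)+0,np.array(sl+sr)+0)
if __name__=="__main__":
    print(np.round(P,4)); print(g.round(4))
c=P.mean(0); 
x=((P[4]-P[0])+(P[9]-P[5]));x/=np.linalg.norm(x)
y=(P[5:].mean(0)-P[:5].mean(0)); y-=x*(y@x); print("width",np.linalg.norm(y)); y/=np.linalg.norm(y)
z=np.cross(x,y); y=-y if z[2]<0 else y; z=np.cross(x,y)
print("pitch",np.arcsin(x[2]),"yaw",np.arctan2(x[1],x[0]),"ytilt",y[2],"c",c,"len",np.linalg.norm(P[4]-P[0]))
print("panel centre guess",c-z*.018, x,y,z)
E
python3 st.py
```

```text
[[ 0.6417 -0.0941  0.0772]
 [ 0.6127 -0.0918  0.085 ]
 [ 0.5838 -0.0892  0.0927]
 [ 0.5554 -0.0869  0.1015]
 [ 0.5267 -0.0841  0.1104]
 [ 0.6245 -0.2983  0.0783]
 [ 0.5958 -0.297   0.0842]
 [ 0.5678 -0.2941  0.0937]
 [ 0.5388 -0.2916  0.1012]
 [ 0.5104 -0.2895  0.1109]]
[0.0012 0.0017 0.0011 0.0011 0.0025 0.0022 0.0023 0.0015 0.0019 0.0015]
width 0.20556969060882038
pitch 0.2788862914766808 yaw 3.0599685045813074 ytilt 0.0015821303549373583 c [ 0.57576351 -0.19165526  0.09350992] len 0.12004312832007727
panel centre guess [ 0.57082247 -0.19128078  0.07620541] [-0.95816186  0.0783833   0.27528514] [-0.0810819  -0.99670619  0.00158213] [ 0.27450242 -0.02080471  0.96136132]
```

Run:
```python
import cv2
a=cv2.imread("pics/top0.png")[143:198,258:312]; cv2.imwrite("pics/topd.png",cv2.resize(a,None,fx=10,fy=10,interpolation=cv2.INTER_NEAREST))
a=cv2.imread("pics/side0.png")[168:222,190:260]; cv2.imwrite("pics/sided.png",cv2.resize(a,None,fx=10,fy=10,interpolation=cv2.INTER_NEAREST))
```

```text
(no output)
```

View pics/topd.png

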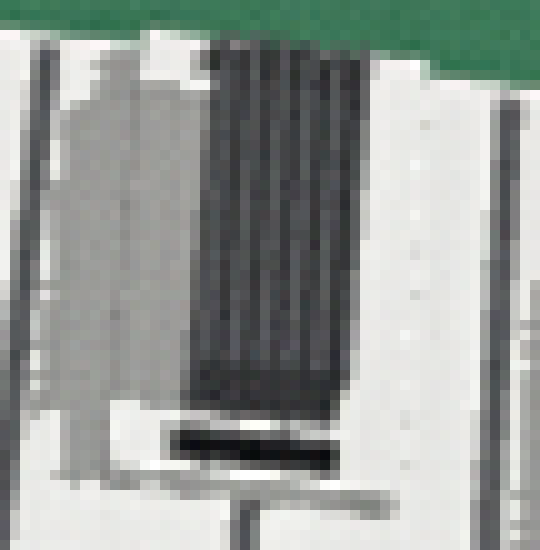

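View pics/sided.png

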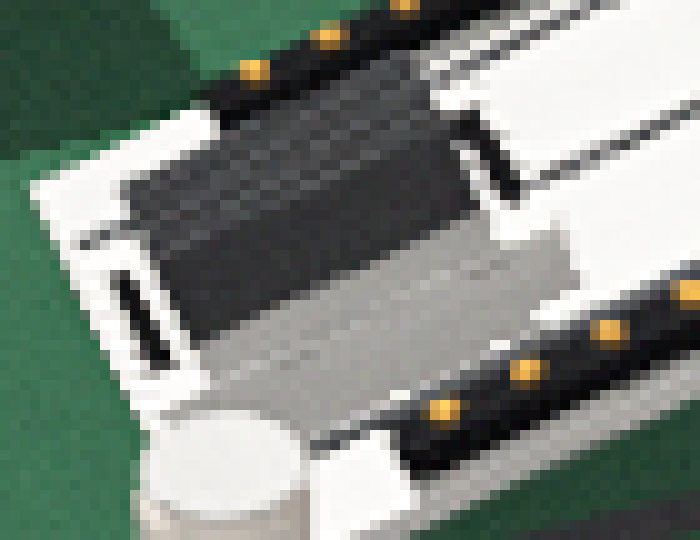

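Run:
```python
from st import *
T=np.array([[21.5,3.7],[36.8,5],[35.2,38],[19.7,36.7]])+[257.5,142.5]
S=np.array([[15.2,25.5],[12.2,18],[41.5,5],[45.5,12.5]])+[189.5,167.5]
Q,g=tri(T,S); print(Q.round(4),g.round(4))
pc=c-z*.018
print("in stand coords",((Q-pc)@np.c_[x,y,z]).round(4))
# panel corners via plane ray: intersect panel plane
def onpl(n,uv,h):
    e,d=ray(n,uv); return e+d*(((pc+z*h-e)@z)/(d@z))[:,None]
for h in (.056,.058,.060,.062): 
  for n,q in(("top",T),("side",S)): print(h,n,((onpl(n,q,h)-pc)@np.c_[x,y,z])[:,:2].round(4).tolist())
# module predicted outline
```

```text
width 0.20556969060882038
pitch 0.2788862914766808 yaw 3.0599685045813074 ytilt 0.0015821303549373583 c [ 0.57576351 -0.19165526  0.09350992] len 0.12004312832007727
panel centre guess [ 0.57082247 -0.19128078  0.07620541] [-0.95816186  0.0783833   0.27528514] [-0.0810819  -0.99670619  0.00158213] [ 0.27450242 -0.02080471  0.96136132]
[[ 0.7075 -0.177   0.105 ]
 [ 0.703  -0.2226  0.1047]
 [ 0.5977 -0.2158  0.1309]
 [ 0.6015 -0.1708  0.1296]] [0.0064 0.0019 0.0008 0.0033]
in stand coords [[-0.1219 -0.0253  0.0649]
 [-0.1212  0.0206  0.0643]
 [-0.0126  0.0224  0.0605]
 [-0.0131 -0.0228  0.0593]]
0.056 top [[-0.1235, -0.026], [-0.1248, 0.0211], [-0.0142, 0.0227], [-0.0129, -0.0233]]
0.056 side [[-0.1241, -0.0113], [-0.1216, 0.032], [-0.0122, 0.0284], [-0.0139, -0.0173]]
0.058 top [[-0.1224, -0.0262], [-0.1237, 0.0209], [-0.0133, 0.0225], [-0.0121, -0.0235]]
0.058 side [[-0.1242, -0.0138], [-0.1217, 0.0294], [-0.0125, 0.0259], [-0.0142, -0.0197]]
0.06 top [[-0.1213, -0.0263], [-0.1226, 0.0206], [-0.0124, 0.0223], [-0.0112, -0.0236]]
0.06 side [[-0.1242, -0.0162], [-0.1218, 0.0269], [-0.0128, 0.0234], [-0.0145, -0.0222]]
0.062 top [[-0.1202, -0.0265], [-0.1215, 0.0204], [-0.0115, 0.022], [-0.0103, -0.0238]]
0.062 side [[-0.1243, -0.0187], [-0.1219, 0.0244], [-0.0131, 0.0209], [-0.0148, -0.0246]]
```

Run:
```python
from st import *
pc=c-z*.018
G=pc-.067*x+.045*z-0.0005*y; print("grip",G.round(4),"above",(G+[0,0,.1]).round(4))
print("spray top",plane("top",[[220,122]],.17),"base side",plane("side",[[214,255]],0.0))
print("caps",plane("top",[[222,165],[223,204]],.042))
# tray rim corners (outer, z .024)
tc=np.array([[114,165],[193,156.5],[200.5,220],[120,229]]); W=plane("top",tc,.024); print("tray",W.round(4),W.mean(0))
print(np.arctan2(*(W[0]-W[1])[[1,0]]), np.linalg.norm(W[0]-W[1]),np.linalg.norm(W[1]-W[2]))
im=cv2.imread("pics/side0.png")[235:325,240:360]; cv2.imwrite("pics/trs.png",cv2.resize(im,None,fx=6,fy=6,interpolation=cv2.INTER_CUBIC))
im=cv2.imread("pics/top0.png")[145:240,105:235]; cv2.imwrite("pics/trt.png",cv2.resize(im,None,fx=6,fy=6,interpolation=cv2.INTER_CUBIC))
```

```text
width 0.20556969060882038
pitch 0.2788862914766808 yaw 3.0599685045813074 ytilt 0.0015821303549373583 c [ 0.57576351 -0.19165526  0.09350992] len 0.12004312832007727
panel centre guess [ 0.57082247 -0.19128078  0.07620541] [-0.95816186  0.0783833   0.27528514] [-0.0810819  -0.99670619  0.00158213] [ 0.27450242 -0.02080471  0.96136132]
grip [ 0.6474 -0.197   0.101 ] above [ 0.6474 -0.197   0.201 ]
spray top [[0.75567355 0.00122255 0.17      ]] base side [[0.75625367 0.00287142 0.        ]]
caps [[ 6.52292670e-01 -8.28689695e-05  4.20000000e-02]
 [ 5.27964356e-01 -7.47808312e-03  4.20000000e-02]]
tray [[0.6451 0.348  0.024 ]
 [0.6804 0.0958 0.024 ]
 [0.4761 0.0635 0.024 ]
 [0.4409 0.3165 0.024 ]] [0.56062502 0.20596264 0.024     ]
1.7097674266766776 0.2546719031968051 0.20682751604239497
```

View pics/trt.png

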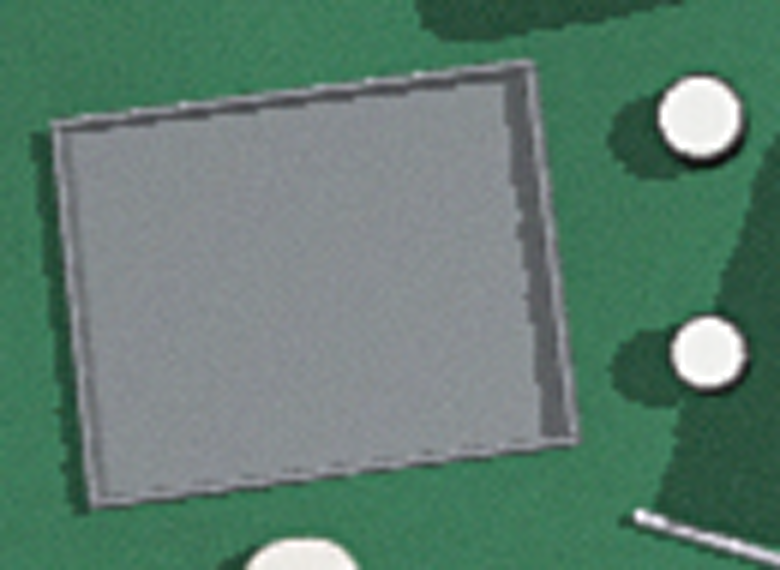

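View pics/trs.png

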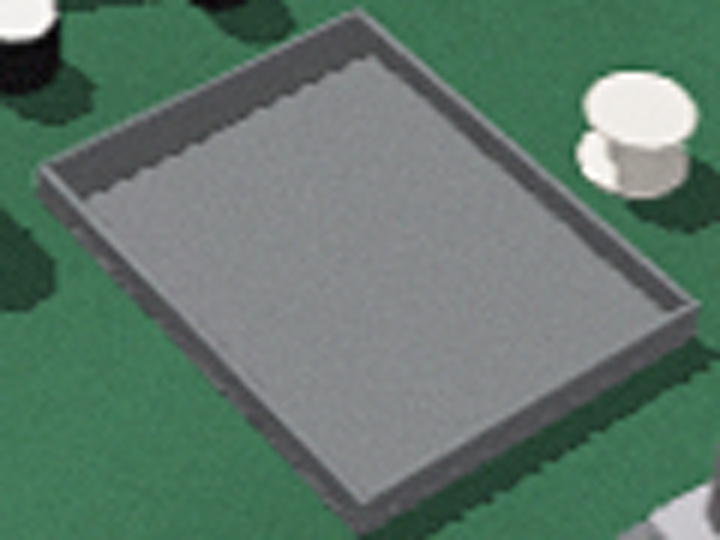

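Run:
```python
from h import *
T=np.array([[50,122],[533,62],[578,440],[95,508]])/6-.5+[105,145]
S=np.array([[362,508],[40,172],[358,10],[697,303]])/6-.5+[240,235]
Q,g=tri(T,S); print(Q.round(4),g.round(4),Q.mean(0))
print([np.arctan2(*(Q[a]-Q[b])[[1,0]]) for a,b in((1,2),(0,3))],np.linalg.norm(Q[1]-Q[2]),np.linalg.norm(Q[0]-Q[1]))
```

```text
[[0.647  0.352  0.0216]
 [0.6874 0.0956 0.0181]
 [0.4833 0.0628 0.0217]
 [0.4409 0.3157 0.0221]] [0.0025 0.0008 0.0006 0.0012] [0.56464105 0.20654358 0.02087966]
[np.float64(0.1595199624445999), np.float64(0.17444839757515024)] 0.2067031276023632 0.25956854582122807
```

>>> {"method": "step_arm", "body": {"series": [{"x":-4.5,"y":-2.9},{"x":-9,"y":-5.9},{"x":-13.4,"y":-8.8},{"x":-17.9,"y":-11.8},{"x":-22.4,"y":-14.7}]}}

```text
invalid input
```

>>> {"method": "step_arm", "body": {"series": [{"x":-4.5,"y":-2.9},{"x":-9,"y":-5.9},{"x":-13.4,"y":-8.8},{"x":-17.9,"y":-11.8},{"x":-22.4,"y":-14.7}]}}

```text
invalid input
```

>>> {"method": "step_arm", "body": {"series": [{"x":-4.5,"y":-2.9,"spin":-0.08},{"x":-9,"y":-5.9,"spin":-0.16},{"x":-13.4,"y":-8.8,"spin":-0.25},{"x":-17.9,"y":-11.8,"spin":-0.337},{"x":-22.4,"y":-14.7,"spin":-0.337}]}}

```text
invalid input
```

>>> {"method": "step_arm", "body": {"series": [{"x":0}]}}

```text
invalid input
```

>>> {"method": "step_arm", "body": {"series": [{"x":-4.5,"y":-2.9,"z":0,"spin":0,"gripper":0},{"x":-9,"y":-5.9,"z":0,"spin":0,"gripper":0},{"x":-13.4,"y":-8.8,"z":0,"spin":0,"gripper":0},{"x":-17.9,"y":-11.8,"z":0,"spin":0,"gripper":0},{"x":-22.4,"y":-14.7,"z":0,"spin":0,"gripper":0}]}}

```text
time: 0.72
ee_pos: [0.3589, 0.2527, 0.2502]
tcp_rot: [-3.142, -0.0, 2.723]
contact_force: [0.7, 1.3, 0.1]
gripper_width: 0.0853
```

Full rows are required; continuing.

>>> {"method": "step_arm", "body": {"series": [{"x":-4.5,"y":-2.9,"z":0,"spin":0,"gripper":0},{"x":-9,"y":-5.9,"z":0,"spin":0,"gripper":0},{"x":-13.4,"y":-8.8,"z":0,"spin":0,"gripper":0},{"x":-17.9,"y":-11.8,"z":0,"spin":0,"gripper":0},{"x":-22.4,"y":-14.7,"z":0,"spin":0,"gripper":0}]}}

```text
time: 1.35
ee_pos: [0.5038, 0.0271, 0.2501]
tcp_rot: [3.142, -0.0, 2.722]
contact_force: [0.3, -0.1, 0.2]
gripper_width: 0.0851
```

>>> {"method": "step_arm", "body": {"series": [{"x":-4.5,"y":-2.9,"z":0,"spin":-0.08,"gripper":0},{"x":-9,"y":-5.9,"z":0,"spin":-0.16,"gripper":0},{"x":-13.4,"y":-8.8,"z":0,"spin":-0.25,"gripper":0},{"x":-17.9,"y":-11.8,"z":0,"spin":-0.337,"gripper":0},{"x":-22.4,"y":-14.7,"z":0,"spin":-0.337,"gripper":0}]}}

```text
time: 1.98
ee_pos: [0.6486, -0.1981, 0.2499]
tcp_rot: [3.141, -0.001, 3.061]
contact_force: [0.5, 0.2, -0.1]
gripper_width: 0.0854
```

>>> {"method": "step_arm", "body": {"series": [{"x":0,"y":0,"z":0,"spin":0,"gripper":0},{"x":0,"y":0,"z":0,"spin":0,"gripper":0}]}}

```text
time: 2.22
ee_pos: [0.6476, -0.1963, 0.2495]
tcp_rot: [3.141, -0.001, 3.059]
contact_force: [0.5, 0.9, 0.1]
gripper_width: 0.0849
```

>>> {"method": "step_arm", "body": {"series": [{"x":0,"y":0,"z":5,"spin":0,"gripper":0},{"x":0,"y":0,"z":9,"spin":0,"gripper":0},{"x":0,"y":0,"z":9,"spin":0,"gripper":0}]}}

```text
time: 2.6
ee_pos: [0.6457, -0.1944, 0.1579]
tcp_rot: [3.14, -0.006, 3.061]
contact_force: [0.4, -0.1, 0.7]
gripper_width: 0.0852
```

Run:
```python
from h import *
s=r.observe(); print(s["ee_pos"],s["contact_force"])
for n,(x0,y0,x1,y1) in dict(top=(240,120,330,215),side=(180,110,290,220)).items():
    im=r.grab_frame(n)[:,:,::-1].copy(); cv2.imwrite(f"pics/{n}1.png",im)
    cv2.imwrite(f"pics/{n}1c.png",cv2.resize(im[y0:y1,x0:x1],None,fx=5.4,fy=5.4,interpolation=cv2.INTER_CUBIC))
```

```text
[ 0.64567138 -0.1944441   0.15793856] [ 0.40557379 -0.12416856  0.73917528]
```

View pics/top1c.png

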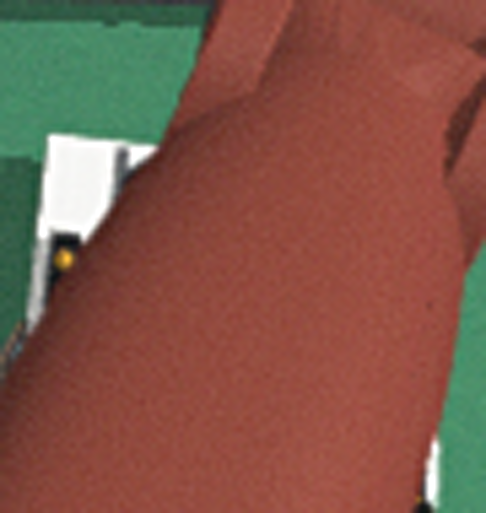

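View pics/side1c.png

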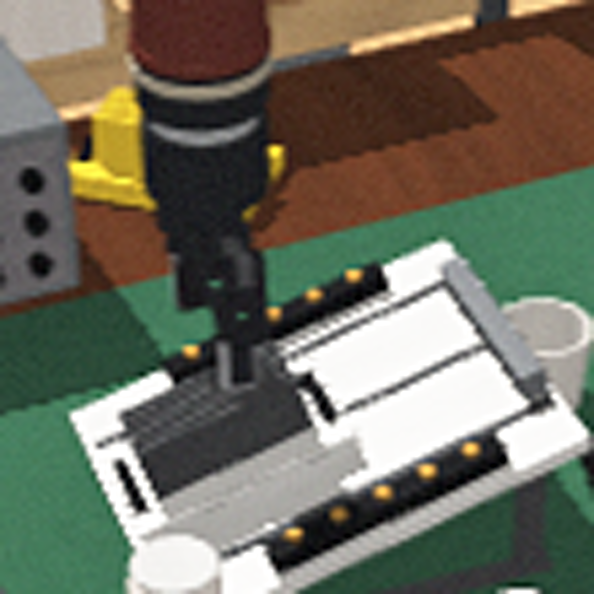

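>>> {"method": "step_arm", "body": {"series": [{"x":0,"y":0,"z":4,"spin":0,"gripper":0},{"x":0,"y":0,"z":6.0,"spin":0,"gripper":0},{"x":0,"y":0,"z":6.0,"spin":0,"gripper":0},{"x":0,"y":0,"z":6.0,"spin":0,"gripper":0}]}}

```text
time: 3.2
ee_pos: [0.6494, -0.1969, 0.1028]
tcp_rot: [-3.141, 0.003, 3.06]
contact_force: [0.1, 0.1, 1.3]
gripper_width: 0.0853
```

>>> {"method": "step_arm", "body": {"series": [{"x":0,"y":0,"z":0,"spin":0,"gripper":0.3},{"x":0,"y":0,"z":0,"spin":0,"gripper":0.4},{"x":0,"y":0,"z":0,"spin":0,"gripper":0.5},{"x":0,"y":0,"z":0,"spin":0,"gripper":0.55},{"x":0,"y":0,"z":0,"spin":0,"gripper":0.6}], "newtons": 25}}

```text
time: 3.82
ee_pos: [0.6486, -0.197, 0.1012]
tcp_rot: [-3.141, 0.001, 3.06]
contact_force: [0.6, -1.1, 5.2]
gripper_width: 0.0459
```

>>> {"method": "step_arm", "body": {"series": [{"x":0,"y":0,"z":0,"spin":0,"gripper":1},{"x":0,"y":0,"z":0,"spin":0,"gripper":1}], "newtons": 25}}

```text
time: 4.08
ee_pos: [0.6486, -0.197, 0.1012]
tcp_rot: [-3.141, 0.001, 3.06]
contact_force: [-1.4, -1.5, 5.5]
gripper_width: 0.0458
```

Run:
```python
from h import *
s=r.observe(); print(s["ee_pos"],s["contact_force"],s["moment"],s["gripper_width"])
n="side";x0,y0,x1,y1=(180,110,290,220)
im=r.grab_frame(n)[:,:,::-1].copy(); cv2.imwrite(f"pics/{n}2.png",im)
cv2.imwrite(f"pics/{n}2c.png",cv2.resize(im[y0:y1,x0:x1],None,fx=5.4,fy=5.4,interpolation=cv2.INTER_CUBIC))
```

```text
[ 0.64861424 -0.19697378  0.10119566] [-1.41172593 -1.48181464  5.46490911] [-0.19269384  0.1135811   0.0009246 ] 0.04584698128442222
```

View pics/side2c.png

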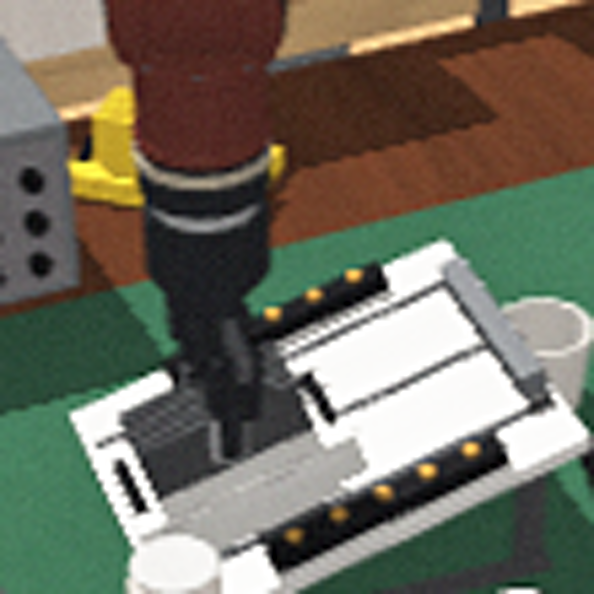

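>>> {"method": "step_arm", "body": {"series": [{"x":0,"y":0,"z":-0.05,"spin":0,"gripper":1},{"x":0.4,"y":0,"z":-0.17,"spin":0,"gripper":1},{"x":0.8,"y":0,"z":-0.28,"spin":0,"gripper":1},{"x":1.15,"y":0,"z":-0.38,"spin":0,"gripper":1},{"x":1.15,"y":0,"z":-0.38,"spin":0,"gripper":1}], "newtons": 40}}

```text
time: 4.75
ee_pos: [0.6372, -0.1955, 0.1045]
tcp_rot: [3.142, 0.002, 3.06]
contact_force: [3.0, 0.5, 3.6]
gripper_width: 0.0454
```

>>> {"method": "step_arm", "body": {"series": [{"x":0.19,"y":0,"z":-0.1,"spin":0,"gripper":1},{"x":0.19,"y":0,"z":-0.1,"spin":0,"gripper":1},{"x":0.15,"y":0,"z":-0.24,"spin":0,"gripper":1},{"x":0.11,"y":0,"z":-0.39,"spin":0,"gripper":1},{"x":0.11,"y":0,"z":-0.39,"spin":0,"gripper":1}], "newtons": 40}}

```text
time: 5.38
ee_pos: [0.6341, -0.1951, 0.1069]
tcp_rot: [3.141, -0.003, 3.06]
contact_force: [-2.2, 0.6, -7.7]
gripper_width: 0.0455
```

>>> {"method": "step_arm", "body": {"series": [{"x":-0.04,"y":0,"z":-0.14,"spin":0,"gripper":1},{"x":-0.04,"y":0,"z":-0.14,"spin":0,"gripper":1}]}}

```text
time: 5.62
ee_pos: [0.634, -0.1951, 0.1073]
tcp_rot: [3.141, -0.005, 3.06]
contact_force: [-3.8, -1.2, -23.0]
gripper_width: 0.0457
```

>>> {"method": "step_arm", "body": {"series": [{"x":0.11,"y":0,"z":0.39,"spin":0,"gripper":1},{"x":0.3,"y":0,"z":0.335,"spin":0,"gripper":1},{"x":0.25,"y":0,"z":0.17,"spin":0,"gripper":1},{"x":0.2,"y":0,"z":0,"spin":0,"gripper":1},{"x":0.2,"y":0,"z":0,"spin":0,"gripper":1}]}}

```text
time: 6.25
ee_pos: [0.6338, -0.1955, 0.1075]
tcp_rot: [3.141, -0.001, 3.06]
contact_force: [5.6, -3.4, -29.5]
gripper_width: 0.0455
```

>>> {"method": "step_arm", "body": {"series": [{"x":0.05,"y":0,"z":0.2,"spin":0,"gripper":1},{"x":0.09,"y":0,"z":0.33,"spin":0,"gripper":1},{"x":0.09,"y":0,"z":0.33,"spin":0,"gripper":1}]}}

```text
time: 6.62
ee_pos: [0.6334, -0.1954, 0.1072]
tcp_rot: [-3.141, 0.001, 3.06]
contact_force: [-0.6, -0.4, -4.8]
gripper_width: 0.0453
```

>>> {"method": "step_arm", "body": {"series": [{"x":0.02,"y":0,"z":0.08,"spin":0,"gripper":1},{"x":0.21,"y":0,"z":0.025,"spin":0,"gripper":1},{"x":0.21,"y":0,"z":0.025,"spin":0,"gripper":1},{"x":0.14,"y":0,"z":-0.215,"spin":0,"gripper":1},{"x":0.14,"y":0,"z":-0.215,"spin":0,"gripper":1}]}}

```text
time: 7.25
ee_pos: [0.6312, -0.1951, 0.1079]
tcp_rot: [3.141, -0.001, 3.06]
contact_force: [-1.7, 0.0, -6.9]
gripper_width: 0.0453
```

```bash
cat > n.py <<'E'
from h import *
s=r.observe(); p=np.array(s["ee_pos"])-[.6486,-.197,.1012]; f=np.array(s["contact_force"])
X=np.array([-.958,.078,.275]);Y=np.array([-.081,-.997,0]);Z=np.array([.2745,-.0208,.961])
print("slope %.1f lateral %.1f normal %.1f mm; F %.1f %.1f %.1f"%(*(1e3*np.array([p@X,p@Y,p@Z])),f@X,f@Y,f@Z),s["moment"],s["time"])
E
python3 n.py
```

```text
slope 18.6 lateral -0.5 normal 1.6 mm; F -0.3 0.1 -7.1 [-0.05022584  0.09823594 -0.0170154 ] 7.25
```

>>> {"method": "step_arm", "body": {"series": [{"x":0.07,"y":0,"z":0.24,"spin":0,"gripper":1},{"x":0.26,"y":0,"z":0.185,"spin":0,"gripper":1},{"x":0.19,"y":0,"z":-0.055,"spin":0,"gripper":1},{"x":0.19,"y":0,"z":-0.055,"spin":0,"gripper":1},{"x":0.19,"y":0,"z":-0.055,"spin":0,"gripper":1}]}}

```text
time: 7.88
ee_pos: [0.6293, -0.1949, 0.1084]
tcp_rot: [3.141, -0.001, 3.06]
contact_force: [-1.2, -0.8, -7.7]
gripper_width: 0.0454
```

```bash
python3 n.py
```

```text
slope 20.6 lateral -0.5 normal 1.6 mm; F -1.0 0.9 -7.7 [-0.01495734  0.14010231  0.00654688] 7.875
```

>>> {"method": "step_arm", "body": {"series": [{"x":0.07,"y":0,"z":0.24,"spin":0,"gripper":1},{"x":0.26,"y":0,"z":0.185,"spin":0,"gripper":1},{"x":0.16,"y":0,"z":-0.15,"spin":0,"gripper":1},{"x":0.16,"y":0,"z":-0.15,"spin":0,"gripper":1},{"x":0.16,"y":0,"z":-0.15,"spin":0,"gripper":1}]}}

```text
time: 8.5
ee_pos: [0.6274, -0.1948, 0.1092]
tcp_rot: [3.141, -0.002, 3.06]
contact_force: [0.5, -2.5, -19.7]
gripper_width: 0.0454
```

```bash
python3 n.py
```

```text
slope 22.7 lateral -0.5 normal 1.8 mm; F -6.1 2.4 -18.7 [-0.39805451 -0.33413381  0.00160387] 8.5
```

>>> {"method": "step_arm", "body": {"series": [{"x":0.09,"y":0,"z":0.31,"spin":0,"gripper":1},{"x":0.28,"y":0,"z":0.255,"spin":0,"gripper":1},{"x":0.19,"y":0,"z":-0.055,"spin":0,"gripper":1},{"x":0.19,"y":0,"z":-0.055,"spin":0,"gripper":1},{"x":0.19,"y":0,"z":-0.055,"spin":0,"gripper":1}]}}

```text
time: 9.12
ee_pos: [0.6256, -0.1946, 0.1097]
tcp_rot: [3.141, -0.002, 3.06]
contact_force: [1.5, -2.2, -24.0]
gripper_width: 0.0451
```

```bash
python3 n.py
```

```text
slope 24.6 lateral -0.5 normal 1.8 mm; F -8.2 2.1 -22.6 [-0.55567871 -0.54291717  0.03534263] 9.125
```

>>> {"method": "step_arm", "body": {"series": [{"x":0.09,"y":0,"z":0.31,"spin":0,"gripper":1},{"x":0.28,"y":0,"z":0.255,"spin":0,"gripper":1},{"x":0.2,"y":0,"z":-0.025,"spin":0,"gripper":1},{"x":0.2,"y":0,"z":-0.025,"spin":0,"gripper":1},{"x":0.2,"y":0,"z":-0.025,"spin":0,"gripper":1}]}}

```text
time: 9.75
ee_pos: [0.6238, -0.1946, 0.1102]
tcp_rot: [3.141, -0.001, 3.06]
contact_force: [2.5, -3.5, -25.2]
gripper_width: 0.0452
```

```bash
python3 n.py
```

```text
slope 26.4 lateral -0.4 normal 1.8 mm; F -9.6 3.3 -23.4 [-0.56363014 -0.76613266  0.07281866] 9.75
```

>>> {"method": "step_arm", "body": {"series": [{"x":0.09,"y":0,"z":0.31,"spin":0,"gripper":1},{"x":0.28,"y":0,"z":0.255,"spin":0,"gripper":1},{"x":0.28,"y":0,"z":0.255,"spin":0,"gripper":1},{"x":0.21,"y":0,"z":0.0,"spin":0,"gripper":1},{"x":0.21,"y":0,"z":0.0,"spin":0,"gripper":1}]}}

```text
time: 10.38
ee_pos: [0.6219, -0.1944, 0.1106]
tcp_rot: [3.141, -0.001, 3.06]
contact_force: [0.5, -1.7, -12.9]
gripper_width: 0.0454
```

```bash
python3 n.py
```

```text
slope 28.3 lateral -0.5 normal 1.7 mm; F -4.2 1.7 -12.2 [-0.26145022 -0.24221153  0.02625778] 10.375
```

Still caught at 28 mm. Continue with the same cycle.

>>> {"method": "step_arm", "body": {"series": [{"x":0.09,"y":0,"z":0.28,"spin":0,"gripper":1},{"x":0.28,"y":0,"z":0.225,"spin":0,"gripper":1},{"x":0.28,"y":0,"z":0.225,"spin":0,"gripper":1},{"x":0.19,"y":0,"z":-0.055,"spin":0,"gripper":1},{"x":0.19,"y":0,"z":-0.055,"spin":0,"gripper":1}]}}

```text
time: 11.0
ee_pos: [0.6198, -0.1941, 0.1112]
tcp_rot: [3.141, -0.001, 3.06]
contact_force: [-1.3, -0.5, -8.3]
gripper_width: 0.0452
```

```bash
python3 n.py
```

```text
slope 30.6 lateral -0.5 normal 1.6 mm; F -1.1 0.6 -8.3 [-0.09729225  0.10813494 -0.05071983] 11.0
```

>>> {"method": "step_arm", "body": {"series": [{"x":-0.03,"y":0,"z":-0.1,"spin":0,"gripper":1},{"x":-0.03,"y":0,"z":-0.1,"spin":0,"gripper":1}]}}

```text
time: 11.25
ee_pos: [0.6198, -0.1941, 0.1113]
tcp_rot: [3.141, -0.002, 3.06]
contact_force: [0.7, -1.7, -21.1]
gripper_width: 0.0452
```

```bash
python3 n.py
```

```text
slope 30.6 lateral -0.5 normal 1.8 mm; F -6.6 1.7 -20.0 [-0.47309027 -0.33103786  0.00051038] 11.25
```

>>> {"method": "step_arm", "body": {"series": [{"x":0.1,"y":0,"z":0.36,"spin":0,"gripper":1},{"x":0.29,"y":0,"z":0.305,"spin":0,"gripper":1},{"x":0.29,"y":0,"z":0.305,"spin":0,"gripper":1},{"x":0.2,"y":0,"z":-0.03,"spin":0,"gripper":1},{"x":0.2,"y":0,"z":-0.03,"spin":0,"gripper":1}]}}

```text
time: 11.88
ee_pos: [0.618, -0.194, 0.1118]
tcp_rot: [3.141, -0.002, 3.06]
contact_force: [1.3, -2.2, -18.0]
gripper_width: 0.0455
```

```bash
python3 n.py
```

```text
slope 32.4 lateral -0.5 normal 1.8 mm; F -6.4 2.1 -16.9 [-0.37435997 -0.51932542  0.00661127] 11.875
```

>>> {"method": "step_arm", "body": {"series": [{"x":0.1,"y":0,"z":0.36,"spin":0,"gripper":1},{"x":0.29,"y":0,"z":0.305,"spin":0,"gripper":1},{"x":0.29,"y":0,"z":0.305,"spin":0,"gripper":1},{"x":0.19,"y":0,"z":-0.05,"spin":0,"gripper":1},{"x":0.19,"y":0,"z":-0.05,"spin":0,"gripper":1}]}}

```text
time: 12.5
ee_pos: [0.6161, -0.1939, 0.1124]
tcp_rot: [3.141, -0.002, 3.06]
contact_force: [0.4, -2.0, -16.0]
gripper_width: 0.0455
```

```bash
python3 n.py
```

```text
slope 34.5 lateral -0.5 normal 1.8 mm; F -5.0 1.9 -15.3 [-0.31198255 -0.40794404  0.05361689] 12.5
```

>>> {"method": "step_arm", "body": {"series": [{"x":0.1,"y":0,"z":0.36,"spin":0,"gripper":1},{"x":0.29,"y":0,"z":0.305,"spin":0,"gripper":1},{"x":0.29,"y":0,"z":0.305,"spin":0,"gripper":1},{"x":0.19,"y":0,"z":-0.055,"spin":0,"gripper":1},{"x":0.19,"y":0,"z":-0.055,"spin":0,"gripper":1}]}}

```text
time: 13.12
ee_pos: [0.6142, -0.1937, 0.1129]
tcp_rot: [3.141, -0.002, 3.06]
contact_force: [0.6, -1.2, -15.7]
gripper_width: 0.0453
```

```bash
python3 n.py
```

```text
slope 36.4 lateral -0.5 normal 1.8 mm; F -4.9 1.2 -14.9 [-0.36392865 -0.40236681 -0.01490388] 13.125
```

>>> {"method": "step_arm", "body": {"series": [{"x":0.1,"y":0,"z":0.36,"spin":0,"gripper":1},{"x":0.29,"y":0,"z":0.305,"spin":0,"gripper":1},{"x":0.29,"y":0,"z":0.305,"spin":0,"gripper":1},{"x":0.19,"y":0,"z":-0.055,"spin":0,"gripper":1},{"x":0.19,"y":0,"z":-0.055,"spin":0,"gripper":1}]}}

```text
time: 13.75
ee_pos: [0.6123, -0.1935, 0.1135]
tcp_rot: [3.141, -0.002, 3.06]
contact_force: [0.5, -0.9, -15.4]
gripper_width: 0.0459
```

```bash
python3 n.py
```

```text
slope 38.5 lateral -0.5 normal 1.8 mm; F -4.8 0.9 -14.6 [-0.29630802 -0.32312768  0.00464098] 13.75
```

>>> {"method": "step_arm", "body": {"series": [{"x":0.1,"y":0,"z":0.36,"spin":0,"gripper":1},{"x":0.29,"y":0,"z":0.305,"spin":0,"gripper":1},{"x":0.29,"y":0,"z":0.305,"spin":0,"gripper":1},{"x":0.19,"y":0,"z":-0.055,"spin":0,"gripper":1},{"x":0.19,"y":0,"z":-0.055,"spin":0,"gripper":1}]}}

```text
time: 14.38
ee_pos: [0.6104, -0.1933, 0.1142]
tcp_rot: [3.141, -0.002, 3.06]
contact_force: [-0.1, -1.2, -12.4]
gripper_width: 0.0456
```

```bash
python3 n.py
```

```text
slope 40.5 lateral -0.6 normal 1.9 mm; F -3.4 1.2 -11.9 [-0.20680332 -0.20462847 -0.02636191] 14.375
```

>>> {"method": "step_arm", "body": {"series": [{"x":0.1,"y":0,"z":0.36,"spin":0,"gripper":1},{"x":0.29,"y":0,"z":0.305,"spin":0,"gripper":1},{"x":0.29,"y":0,"z":0.305,"spin":0,"gripper":1},{"x":0.19,"y":0,"z":-0.06,"spin":0,"gripper":1},{"x":0.19,"y":0,"z":-0.06,"spin":0,"gripper":1}]}}

```text
time: 15.0
ee_pos: [0.6085, -0.1932, 0.115]
tcp_rot: [3.141, -0.002, 3.06]
contact_force: [-0.2, -0.5, -10.0]
gripper_width: 0.0453
```

```bash
python3 n.py
```

```text
slope 42.5 lateral -0.5 normal 2.2 mm; F -2.6 0.5 -9.7 [-0.11404444 -0.01059281 -0.05162111] 15.0
```

>>> {"method": "step_arm", "body": {"series": [{"x":-0.03,"y":0,"z":-0.1,"spin":0,"gripper":1},{"x":-0.03,"y":0,"z":-0.1,"spin":0,"gripper":1}]}}

```text
time: 15.25
ee_pos: [0.6085, -0.1931, 0.1156]
tcp_rot: [3.141, -0.002, 3.06]
contact_force: [-0.0, -1.1, -16.8]
gripper_width: 0.0455
```

```bash
python3 n.py
```

```text
slope 42.7 lateral -0.6 normal 2.8 mm; F -4.7 1.1 -16.2 [-0.15350767  0.09824084 -0.02128338] 15.25
```

>>> {"method": "step_arm", "body": {"series": [{"x":0.13,"y":0,"z":0.45,"spin":0,"gripper":1},{"x":0.27,"y":0,"z":0.41,"spin":0,"gripper":1},{"x":0.27,"y":0,"z":0.41,"spin":0,"gripper":1},{"x":0.17,"y":0,"z":0.05,"spin":0,"gripper":1},{"x":0.17,"y":0,"z":0.05,"spin":0,"gripper":1}], "newtons": 60}}

```text
time: 15.88
ee_pos: [0.6077, -0.1934, 0.1166]
tcp_rot: [-3.141, -0.0, 3.06]
contact_force: [-1.0, -1.0, -2.9]
gripper_width: 0.0456
```

```bash
python3 n.py
```

```text
slope 43.7 lateral -0.3 normal 3.5 mm; F 0.1 1.1 -3.1 [-0.12757475  0.44911647  0.02687138] 15.875
```

>>> {"method": "step_arm", "body": {"series": [{"x":-0.04,"y":0,"z":-0.15,"spin":0,"gripper":1},{"x":-0.07,"y":0,"z":-0.25,"spin":0,"gripper":1},{"x":-0.07,"y":0,"z":-0.25,"spin":0,"gripper":1}]}}

```text
time: 16.25
ee_pos: [0.6081, -0.1934, 0.1186]
tcp_rot: [-3.141, -0.001, 3.06]
contact_force: [-3.3, -1.0, -4.5]
gripper_width: 0.0455
```

```bash
python3 n.py
python3 - <<'E'
from h import *
n="side";x0,y0,x1,y1=(180,110,290,220)
im=r.grab_frame(n)[:,:,::-1].copy(); cv2.imwrite(f"pics/{n}3.png",im)
cv2.imwrite(f"pics/{n}3c.png",cv2.resize(im[y0:y1,x0:x1],None,fx=5.4,fy=5.4,interpolation=cv2.INTER_CUBIC))
E
```

```text
slope 43.9 lateral -0.3 normal 5.5 mm; F 1.8 1.2 -5.2 [-0.38089397  0.7170405  -0.0253472 ] 16.25
```

View pics/side3c.png

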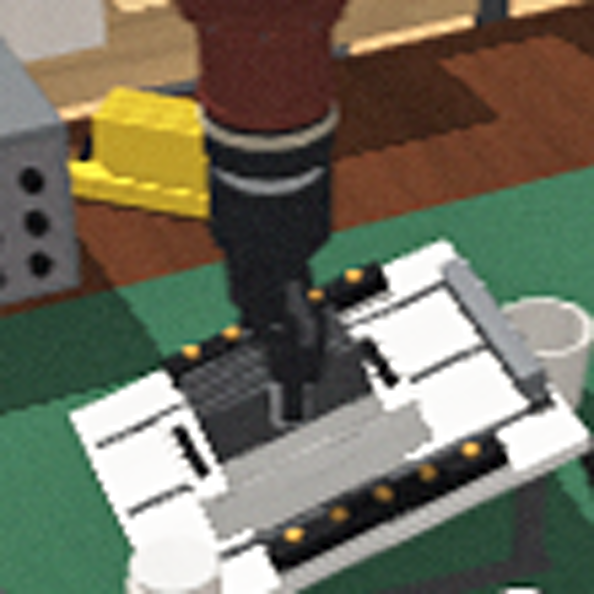

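>>> {"method": "step_arm", "body": {"series": [{"x":0.1,"y":0,"z":-0.03,"spin":0,"gripper":1},{"x":0.1,"y":0,"z":-0.03,"spin":0,"gripper":1},{"x":0.1,"y":0,"z":-0.03,"spin":0,"gripper":1}]}}

```text
time: 16.68
ee_pos: [0.6076, -0.1932, 0.1191]
tcp_rot: [3.142, 0.0, 3.06]
contact_force: [-0.6, -0.8, -4.5]
gripper_width: 0.045
```

```bash
python3 n.py
```

```text
slope 44.5 lateral -0.5 normal 5.9 mm; F -0.7 0.8 -4.5 [-0.18910787  0.25732413  0.01864487] 16.675
```

>>> {"method": "step_arm", "body": {"series": [{"x":-0.05,"y":0,"z":-0.15,"spin":0,"gripper":1},{"x":-0.08,"y":0,"z":-0.29,"spin":0,"gripper":1},{"x":-0.08,"y":0,"z":-0.29,"spin":0,"gripper":1},{"x":-0.08,"y":0,"z":-0.29,"spin":0,"gripper":1}]}}

```text
time: 17.18
ee_pos: [0.6084, -0.1932, 0.122]
tcp_rot: [3.142, 0.0, 3.06]
contact_force: [-0.8, -0.7, -5.2]
gripper_width: 0.0449
```

```bash
python3 n.py
```

```text
slope 44.5 lateral -0.5 normal 8.9 mm; F -0.7 0.8 -5.2 [-0.0565819   0.00559871  0.03826833] 17.175
```

Free now: only the weight is felt, and the moment is about 0. Lifting on along the panel normal.

>>> {"method": "step_arm", "body": {"series": [{"x":-0.08,"y":0,"z":-0.29,"spin":0,"gripper":1},{"x":-0.17,"y":0,"z":-0.58,"spin":0,"gripper":1},{"x":-0.28,"y":0,"z":-0.96,"spin":0,"gripper":1},{"x":-0.41,"y":0,"z":-1.44,"spin":0,"gripper":1},{"x":-0.41,"y":0,"z":-1.44,"spin":0,"gripper":1}]}}

```text
time: 17.8
ee_pos: [0.6128, -0.1938, 0.1369]
tcp_rot: [-3.141, 0.001, 3.06]
contact_force: [-0.1, 0.5, -5.5]
gripper_width: 0.0452
```

```bash
python3 n.py
```

```text
slope 44.4 lateral -0.3 normal 24.4 mm; F -1.3 -0.4 -5.3 [-0.04381079  0.01612654 -0.02222862] 17.8
```

>>> {"method": "step_arm", "body": {"series": [{"x":0,"y":0,"z":-2,"spin":0,"gripper":1},{"x":0,"y":0,"z":-5,"spin":0,"gripper":1},{"x":0,"y":0,"z":-8,"spin":0,"gripper":1},{"x":0.5,"y":2.5,"z":-8,"spin":0,"gripper":1},{"x":1.3,"y":6,"z":-8,"spin":0,"gripper":1}]}}

```text
time: 18.42
ee_pos: [0.6038, -0.1319, 0.2157]
tcp_rot: [3.141, -0.0, 3.059]
contact_force: [1.0, 1.1, -5.4]
gripper_width: 0.0453
```

>>> {"method": "step_arm", "body": {"series": [{"x":1,"y":4.5,"z":0,"spin":0,"gripper":1},{"x":2,"y":9,"z":0,"spin":0,"gripper":1},{"x":3,"y":13.5,"z":0,"spin":0,"gripper":1},{"x":4,"y":18,"z":0,"spin":0,"gripper":1},{"x":5,"y":22.5,"z":0,"spin":0,"gripper":1}]}}

```text
time: 19.05
ee_pos: [0.5714, 0.0978, 0.2154]
tcp_rot: [3.142, -0.001, 3.06]
contact_force: [0.2, -0.5, -5.4]
gripper_width: 0.0451
```

>>> {"method": "step_arm", "body": {"series": [{"x":0.8,"y":4,"z":0,"spin":-0.06,"gripper":1},{"x":1.4,"y":8,"z":0,"spin":-0.12,"gripper":1},{"x":1.9,"y":11,"z":0,"spin":-0.18,"gripper":1},{"x":1.9,"y":11,"z":0,"spin":-0.247,"gripper":1},{"x":1.9,"y":11,"z":0,"spin":-0.247,"gripper":1}]}}

```text
time: 19.68
ee_pos: [0.5617, 0.2076, 0.2154]
tcp_rot: [-3.142, -0.002, -2.976]
contact_force: [-0.6, 0.3, -4.8]
gripper_width: 0.0452
```

Run:
```python
from h import *
s=r.observe(); print(s["ee_pos"],s["tcp_rot"],s["contact_force"],s["moment"],s["gripper_width"])
for n,(x0,y0,x1,y1) in dict(top=(90,110,250,240),side=(200,130,370,330)).items():
    im=r.grab_frame(n)[:,:,::-1].copy(); cv2.imwrite(f"pics/{n}4.png",im)
    cv2.imwrite(f"pics/{n}4c.png",cv2.resize(im[y0:y1,x0:x1],None,fx=3,fy=3,interpolation=cv2.INTER_CUBIC))
```

```text
[0.56168389 0.20757003 0.21541358] [-3.14154473e+00 -1.59202485e-03 -2.97555270e+00] [-0.57334935  0.31414513 -4.77031132] [-0.06084599 -0.03642418 -0.01210373] 0.0452116045817199
```

View pics/side4c.png

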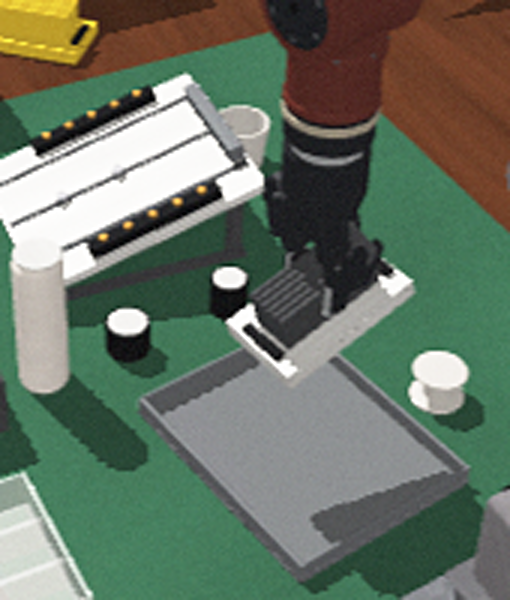

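View pics/top4c.png

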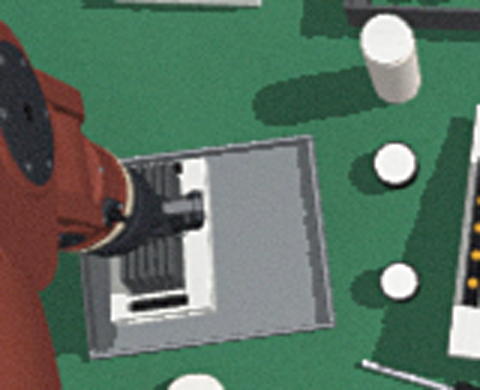

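>>> {"method": "step_arm", "body": {"series": [{"x":-0.5,"y":0,"z":3.5,"spin":0,"gripper":1},{"x":-1,"y":0,"z":7,"spin":0,"gripper":1},{"x":-1.5,"y":0,"z":10.5,"spin":0,"gripper":1},{"x":-1.5,"y":0,"z":12.8,"spin":0,"gripper":1},{"x":-1.5,"y":0,"z":12.8,"spin":0,"gripper":1}], "newtons": 40}}

```text
time: 20.4
ee_pos: [0.576, 0.2084, 0.0864]
tcp_rot: [-3.141, -0.004, -2.978]
contact_force: [1.0, 0.1, -5.6]
gripper_width: 0.0447
```

Run:
```python
from h import *
s=r.observe(); print(s["ee_pos"],s["tcp_rot"],s["contact_force"],s["moment"],s["gripper_width"])
for n,(x0,y0,x1,y1) in dict(side=(220,200,370,330)).items():
    im=r.grab_frame(n)[:,:,::-1].copy(); cv2.imwrite(f"pics/{n}5.png",im)
    cv2.imwrite(f"pics/{n}5c.png",cv2.resize(im[y0:y1,x0:x1],None,fx=4.5,fy=4.5,interpolation=cv2.INTER_CUBIC))
```

```text
[0.57602985 0.20844995 0.08644539] [-3.14134034 -0.00415541 -2.97815549] [ 0.99743965  0.09990462 -5.56917454] [-0.02457654  0.04331181  0.02962143] 0.044731634241227315
```

View pics/side5c.png

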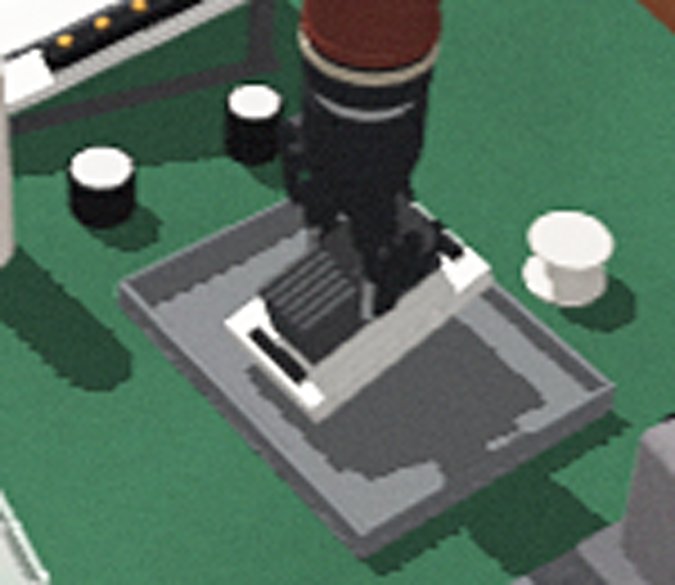

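>>> {"method": "step_arm", "body": {"series": [{"x":0,"y":0,"z":0.5,"spin":0,"gripper":1},{"x":0,"y":0,"z":1.0,"spin":0,"gripper":1},{"x":0,"y":0,"z":1.3,"spin":0,"gripper":1},{"x":0,"y":0,"z":1.3,"spin":0,"gripper":1}], "newtons": 25}}

```text
time: 20.95
ee_pos: [0.5775, 0.2093, 0.0752]
tcp_rot: [3.142, -0.0, -2.976]
contact_force: [-0.4, 0.1, -5.3]
gripper_width: 0.0456
```

>>> {"method": "step_arm", "body": {"series": [{"x":0,"y":0,"z":0.2,"spin":0,"gripper":1},{"x":0,"y":0,"z":0.4,"spin":0,"gripper":1},{"x":0,"y":0,"z":0.4,"spin":0,"gripper":1}], "newtons": 20}}

```text
time: 21.32
ee_pos: [0.5775, 0.2092, 0.0711]
tcp_rot: [-3.142, -0.0, -2.976]
contact_force: [-0.3, 0.2, -5.8]
gripper_width: 0.0453
```

>>> {"method": "step_arm", "body": {"series": [{"x":0,"y":0,"z":0.2,"spin":0,"gripper":1},{"x":0,"y":0,"z":0.3,"spin":0,"gripper":1},{"x":0,"y":0,"z":0.3,"spin":0,"gripper":1}], "newtons": 20}}

```text
time: 21.7
ee_pos: [0.5776, 0.2093, 0.0685]
tcp_rot: [-3.142, 0.0, -2.976]
contact_force: [-1.5, -0.2, -3.4]
gripper_width: 0.0454
```

>>> {"method": "step_arm", "body": {"series": [{"x":0.2,"y":0,"z":0.2,"spin":0,"gripper":1},{"x":0.4,"y":0,"z":0.4,"spin":0,"gripper":1},{"x":0.4,"y":0,"z":0.4,"spin":0,"gripper":1}], "newtons": 20}}

```text
time: 22.08
ee_pos: [0.5748, 0.2088, 0.0656]
tcp_rot: [3.142, 0.003, -2.976]
contact_force: [-2.2, -1.6, 5.2]
gripper_width: 0.0453
```

>>> {"method": "step_arm", "body": {"series": [{"x":0.2,"y":0,"z":0.2,"spin":0,"gripper":1},{"x":0.4,"y":0,"z":0.4,"spin":0,"gripper":1},{"x":0.4,"y":0,"z":0.4,"spin":0,"gripper":1}], "newtons": 20}}

```text
time: 22.45
ee_pos: [0.5709, 0.2081, 0.0614]
tcp_rot: [3.142, 0.003, -2.976]
contact_force: [-0.0, 0.2, 5.4]
gripper_width: 0.045
```

Pivoting with a steady ~5 N. Continuing.

>>> {"method": "step_arm", "body": {"series": [{"x":0.17,"y":0,"z":0.2,"spin":0,"gripper":1},{"x":0.34,"y":0,"z":0.4,"spin":0,"gripper":1},{"x":0.34,"y":0,"z":0.4,"spin":0,"gripper":1}], "newtons": 20}}

```text
time: 22.82
ee_pos: [0.5673, 0.2076, 0.0571]
tcp_rot: [3.141, 0.002, -2.976]
contact_force: [-0.6, -0.0, 4.4]
gripper_width: 0.0456
```

>>> {"method": "step_arm", "body": {"series": [{"x":0.14,"y":0,"z":0.2,"spin":0,"gripper":1},{"x":0.2,"y":0,"z":0.3,"spin":0,"gripper":1},{"x":0.2,"y":0,"z":0.3,"spin":0,"gripper":1}], "newtons": 20}}

```text
time: 23.2
ee_pos: [0.5648, 0.2071, 0.0537]
tcp_rot: [3.142, 0.001, -2.976]
contact_force: [-0.1, 0.1, 4.9]
gripper_width: 0.0453
```

Run:
```python
from h import *
s=r.observe(); print(s["ee_pos"],s["contact_force"],s["moment"],s["gripper_width"])
for n,(x0,y0,x1,y1) in dict(side=(220,200,370,330)).items():
    im=r.grab_frame(n)[:,:,::-1].copy(); cv2.imwrite(f"pics/{n}6.png",im)
    cv2.imwrite(f"pics/{n}6c.png",cv2.resize(im[y0:y1,x0:x1],None,fx=4.5,fy=4.5,interpolation=cv2.INTER_CUBIC))
```

```text
[0.56483276 0.20714412 0.05368316] [-0.11302547  0.08411179  4.94356309] [ 0.09463788 -0.47960382 -0.02329664] 0.045285896913191445
```

View pics/side6c.png

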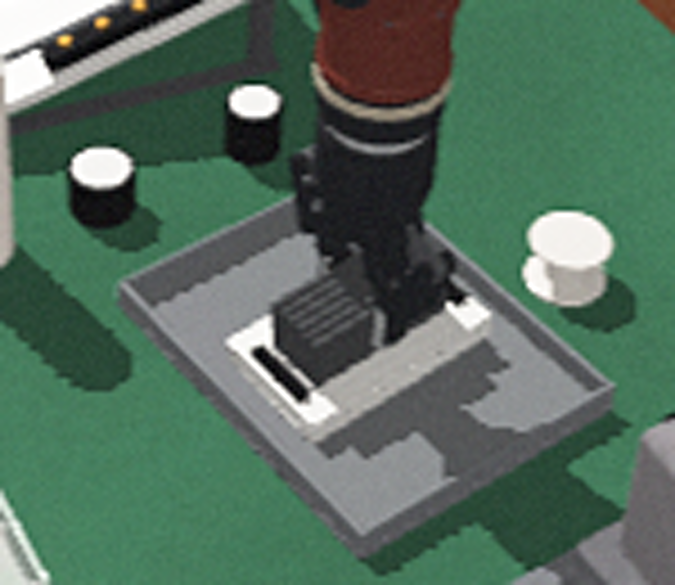

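>>> {"method": "step_arm", "body": {"series": [{"x":0.07,"y":0,"z":0.1,"spin":0,"gripper":1},{"x":0.14,"y":0,"z":0.2,"spin":0,"gripper":1},{"x":0.14,"y":0,"z":0.2,"spin":0,"gripper":1}], "newtons": 20}}

```text
time: 23.62
ee_pos: [0.5632, 0.2069, 0.0514]
tcp_rot: [3.142, 0.0, -2.976]
contact_force: [0.0, 0.2, 4.5]
gripper_width: 0.0455
```

>>> {"method": "step_arm", "body": {"series": [{"x":0.06,"y":0,"z":0.1,"spin":0,"gripper":1},{"x":0.12,"y":0,"z":0.2,"spin":0,"gripper":1},{"x":0.12,"y":0,"z":0.2,"spin":0,"gripper":1}], "newtons": 20}}

```text
time: 24.0
ee_pos: [0.5618, 0.2066, 0.0492]
tcp_rot: [3.142, -0.0, -2.976]
contact_force: [-0.4, -0.1, 3.6]
gripper_width: 0.045
```

>>> {"method": "step_arm", "body": {"series": [{"x":0.06,"y":0,"z":0.1,"spin":0,"gripper":1},{"x":0.09,"y":0,"z":0.15,"spin":0,"gripper":1},{"x":0.09,"y":0,"z":0.15,"spin":0,"gripper":1}], "newtons": 20}}

```text
time: 24.38
ee_pos: [0.5614, 0.2065, 0.0485]
tcp_rot: [3.142, 0.001, -2.976]
contact_force: [-1.3, 0.6, 10.2]
gripper_width: 0.0456
```

Run:
```python
from h import *
s=r.observe(); print(s["ee_pos"],s["contact_force"],s["moment"],s["gripper_width"])
for n,(x0,y0,x1,y1) in dict(side=(255,250,340,310)).items():
    im=r.grab_frame(n)[:,:,::-1].copy(); cv2.imwrite(f"pics/{n}7.png",im)
    cv2.imwrite(f"pics/{n}7c.png",cv2.resize(im[y0:y1,x0:x1],None,fx=8,fy=8,interpolation=cv2.INTER_CUBIC))
```

```text
[0.56137512 0.20654754 0.04851922] [-1.34810669  0.58853985 10.16879877] [ 0.00463115 -0.23420557 -0.02568172] 0.04563211074895416
```

View pics/side7c.png

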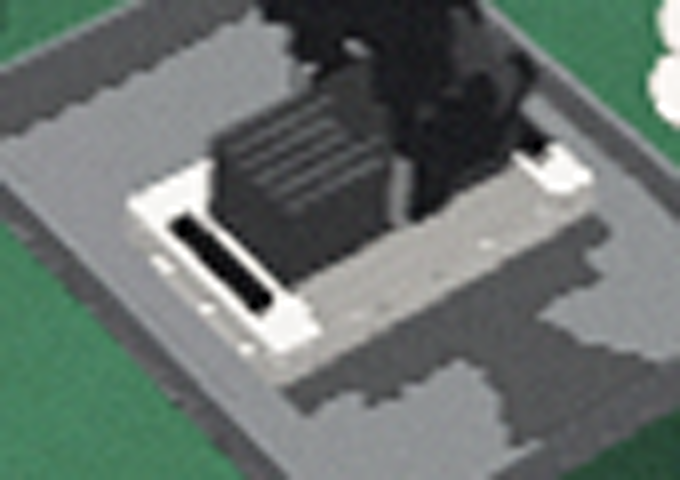

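>>> {"method": "step_arm", "body": {"series": [{"x":0,"y":0,"z":-0.1,"spin":0,"gripper":1},{"x":0,"y":0,"z":-0.1,"spin":0,"gripper":1}], "newtons": 20}}

```text
time: 24.68
ee_pos: [0.5612, 0.2065, 0.0486]
tcp_rot: [3.142, 0.0, -2.976]
contact_force: [2.4, 0.8, 1.1]
gripper_width: 0.0449
```

>>> {"method": "step_arm", "body": {"series": [{"x":0,"y":0,"z":0,"spin":0,"gripper":0.4},{"x":0,"y":0,"z":0,"spin":0,"gripper":0.3},{"x":0,"y":0,"z":0,"spin":0,"gripper":0},{"x":0,"y":0,"z":0,"spin":0,"gripper":0},{"x":0,"y":0,"z":0,"spin":0,"gripper":0}]}}

```text
time: 25.3
ee_pos: [0.5609, 0.2065, 0.0488]
tcp_rot: [3.142, -0.0, -2.976]
contact_force: [-0.1, -0.2, -0.1]
gripper_width: 0.0854
```

>>> {"method": "step_arm", "body": {"series": [{"x":0,"y":0,"z":-1,"spin":0,"gripper":0},{"x":0,"y":0,"z":-4,"spin":0,"gripper":0},{"x":0,"y":0,"z":-8,"spin":0,"gripper":0},{"x":0,"y":0,"z":-13,"spin":0,"gripper":0},{"x":0,"y":0,"z":-18,"spin":0,"gripper":0}]}}

```text
time: 25.92
ee_pos: [0.5608, 0.2064, 0.2312]
tcp_rot: [3.142, 0.001, -2.976]
contact_force: [0.8, -0.2, 0.4]
gripper_width: 0.0852
```

>>> {"method": "step_arm", "body": {"series": [{"x":2,"y":4,"z":0,"spin":0,"gripper":0},{"x":5,"y":8,"z":0,"spin":0,"gripper":0},{"x":8,"y":12,"z":0,"spin":0,"gripper":0},{"x":11,"y":16,"z":0,"spin":0,"gripper":0},{"x":14,"y":20,"z":0,"spin":0,"gripper":0}]}}

```text
time: 26.55
ee_pos: [0.3888, 0.3817, 0.2297]
tcp_rot: [3.141, 0.001, -2.977]
contact_force: [0.1, -0.5, -0.2]
gripper_width: 0.0854
```

Run:
```python
from h import *
s=r.observe(); print(s["ee_pos"],s["contact_force"],s["gripper_width"],s["time"])
for n in("side","top"):
    im=r.grab_frame(n)[:,:,::-1].copy(); cv2.imwrite(f"pics/{n}8.png",im)
a=cv2.imread("pics/top8.png")[130:260,80:340];b=cv2.imread("pics/side8.png")[140:330,180:370]
cv2.imwrite("pics/t8c.png",cv2.resize(a,None,fx=3,fy=3,interpolation=cv2.INTER_CUBIC));cv2.imwrite("pics/s8c.png",cv2.resize(b,None,fx=3.1,fy=3.1,interpolation=cv2.INTER_CUBIC))
```

```text
[0.38877787 0.38171244 0.22972085] [ 0.05191554 -0.51695396 -0.24482336] 0.08539157464920272 26.55
```

View pics/t8c.png

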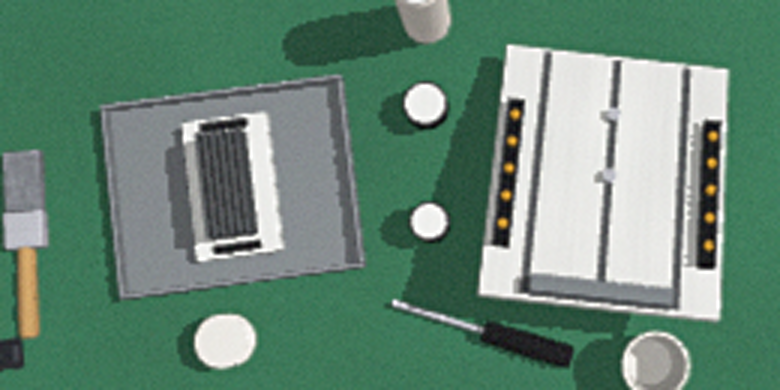

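View pics/s8c.png

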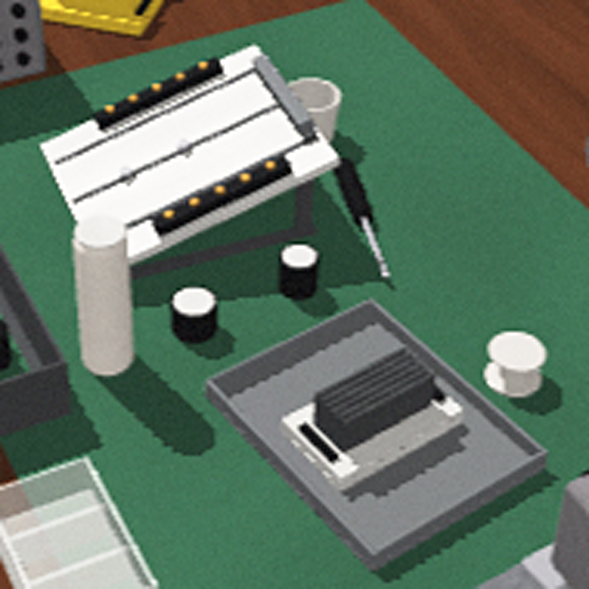

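Run:
```python
from h import *
for n,rs in dict(top=dict(spray=(205,110,235,145),capa=(212,155,232,175),capb=(214,195,232,213),drv=(208,227,273,253),spool=(143,234,168,254),pot=(285,240,312,265),brush=(78,178,97,243),tray=(110,152,205,232)),side=dict(spray=(203,207,225,262),capa=(234,231,252,251),capb=(268,218,286,238))).items():
    a,b=[cv2.imread(f"pics/{n}{k}.png",0).astype(np.float32) for k in(0,8)]
    for k,(x0,y0,x1,y1) in rs.items():
        p,q=a[y0:y1,x0:x1],b[y0:y1,x0:x1]; print(n,k,np.round(cv2.phaseCorrelate(p,q)[0],2),round(float(abs(p-q).mean()),1))
print(r.sign_off())
```

```text
top spray [ 0.1  -0.03] 2.7
top capa [ 0.09 -0.06] 2.5
top capb [ 0.07 -0.02] 2.6
top drv [0.   0.52] 3.2
top spool [ 0.43 -0.02] 2.2
top pot [0.49 0.56] 2.9
top brush [0.08 0.05] 2.8
top tray [ 0.16 -0.17] 16.2
side spray [0.28 0.12] 6.3
side capa [0.04 0.05] 2.6
side capb [0.01 0.07] 2.8
the job is handed in; nothing more can be done
None
```

The power module is off the stand and lying in the middle of the grey tray, fins up and released. I handed the job in at about 26.7 s of the 61 s allowed.

**Removal:** I gripped the heat sink and slid the module up the slope in steps of about 2 mm with light lifts. At 14 to 40 mm it caught after rising 1.5 to 1.8 mm. It let go at about 44.5 mm, where only its weight of about 5 N was felt. I then lifted it straight off along the panel normal.

**Points on the removal:**
- A few blocked lifts pulled harder than intended, up to about 30 N at the wrist.
- At about 44 mm it still rubbed (a moment of about 0.7 N m), so I moved it 0.6 mm further up the slope, and the moment then faded to nothing.

**Setting down:** The tool can only point straight down, so the module stayed tilted in the grip. I rested its low edge on the tray floor and let it pivot flat in a light 20 N grip. The contact force was about 5 N, rising to 10 N once it lay flat.

**Last checks:**
- Both pictures show the module lying flat in the tray and the gripper clear of everything. I judged it flat by eye and from the force jump, not by measuring its corner heights.
- The objects I compared before and after shifted by less than 1 pixel: spray can, both capacitors, screwdriver, spool, pot, brush and tray. The half-pixel readings on the driver, spool and pot are probably noise.
- I checked the stand only by eye in the final pictures.

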